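# Set a shelf board to the cut line of the saw jig

### The job

Set the little wooden shelf board in the cutting jig: slide it away from the robot and press it lightly but definitely home against the steel fence, then slide it along the fence to the left until its left end meets the scribed line, without running past it. Keep it flat on the jig's bed, treat the fence gently (about a kilo of push at most), finish with the board flush to the fence and its end on the line, let go, and leave the things standing around alone.

Things in the scene. Friction and masses are not known exactly. Their poses are not given: they have to be found in the camera images.
- jig: fixed cutting jig: flat aluminium bed 260 (x) x 380 (y) x 15 mm high, a steel fence near its far edge. Origin: centre of the bed's underside, on the table. x points squarely to the fence (roughly away from the robot), y along the fence (roughly to the robot's left). No stop along y. Its place and yaw vary.
- fence: the fence: adjustable steel bar 25 x 380 mm, 25 mm high above the bed (top at z = 40 mm), parallel to the jig's y. This frame is the jig's, NOT the bar's: the bar is screwed tight in slots, its inner face anywhere from x = +87 to +103 mm, differing each time and not reported. Find it by feel; the push rises steeply there, 5 to 15 N per mm.
- line (a point): point of the scribed line on top of the bed, at x = +95, y = +100, z = +15 mm in the jig's frame (near the fence), axes as the jig's. The line is a thin black scribe 1.8 mm wide, square to the fence, right across the bed and up over the fence bar; this point is on its middle.
- board: plain wooden board 110 (x) x 160 (y) x 18 mm thick, 0.15 to 0.35 kg, loose, flat on the bed, short of the fence and right of the line. Two dark pilot holes on top. Origin: centre of its underside. x points to the long edge that goes to the fence, y to the end that goes to the line. Sliding it takes about 1 to 4 N.
- nose (a point): bottom corner of the board, fence side, at the end that goes to the line: x = +55, y = +80, z = 0 mm in the board's frame. To finish, its y in the frame of 'line' is zero.
- tail (a point): bottom corner of the board, fence side, at the other end: x = +55, y = -80, z = 0 mm in the board's frame.
- screwdriver: screwdriver lying on the table to the left of the jig, a bystander; origin under its middle.
- jar: glass jar of 60 mm diameter, 75 mm high, standing on the table to the right of the jig, a bystander; origin at the centre of its underside.
- detergent: white detergent bottle of 72 mm diameter, 190 mm high, standing on the table to the left of the jig, a bystander; origin at the centre of its underside.
There are look-alikes about, which are no part of the job. Leave any pink, turquoise or white look-alike of the board alone.

How it is judged:
By the outcome, as a careful person would: the job done as asked, in the order asked, and still so for the second after the job is handed in, with the robot touching nothing.
It also fails if it takes over 72 s, if anything falls off the work surface, if the arm or the gripper's body presses on something with over 40 N, if the wrist force passes 120 N, or if a joint passes its speed limit or range.

### The arm

A 6-joint arm with a two-finger parallel gripper is mounted at the origin on the work surface. World frame = base frame: x ahead of the robot, y to its left, z up, the work surface at z = 0. Lengths are in mm, angles in rad, forces in N, time in s.
With the tool pointing down it reaches from about 400 to 925 mm from the base axis. Payload 12.5 kg.
Tool frame: the origin (TCP) lies on the centre line of the jaws, within the pads' length; the fingertips stand 22 mm ahead of it and the grasp point (between the pads) lies 3 mm ahead of it; z points along the fingers, y is the line along which they close (so a half turn about z gives the same grasp; the last joint's range is limited). The gripper opens to 95 mm and grips with 3 to 60 N. Pads are 20 mm wide; open, the fingers measure 119 mm over their backs; the gripper's body (75 mm by 180 mm) begins 59 mm behind the grasp point.
Start: joints at [-1.415, 0.491, 1.559, -0, 1.092, -0.106], TCP at [161.784, -603.714, 236.661] pointing down, gripper open.
Joint ranges: [-3.1, 3.1], [-0.84, 2.19], [0.05, 2.79], [-1.13, 4.28], [0.06, 2.93], [-2.69, 2.69]. Speed limits (rad/s): [2.22, 2.22, 2.79, 3.14, 3.14, 3.14].

### API

Orientations are given as a unit quaternion [w, x, y, z].
In Python, from plant import env gives the robot as it stands.
- The arm moves only by the tool step_arm, never from a script. Its argument "increments" is a list that holds one entry, the list of rows, each a list of 7 numbers: the shift along the tool's x, y, z in mm, then the turn, a rotation vector about the tool's x, y, z in rad, then the closure in counts, from 0 (fully open) to 255 (shut). A call has 1 to 8 rows; each row shifts and turns the commanded pose from where the row before left it, along the tool's axes as they then stand; what a row does not reach is not made up. A row lasts 1/8 s, in which the tool goes at most 62.5 mm and 10.7 degrees, less where a joint would pass 70% of its speed; a pose out of reach is approached as far as the arm can. A call with a gripper value outside its range is refused whole. The fingers move at their own pace and stop on an object; "force" is the grip in N (left out, the last holds). Time passes only in rows, so rows that do not move let the fingers close. It gives the time, the measured TCP pose, the force, the opening and the grip force at its end, in the units of the state.
- env.get_obs(): the state, without advancing time (a new reading comes with each control period).
- env.camera(name): name is "side" or "top" or "wrist"; returns a dict with "frame" (400x640x3 uint8, red, green, blue), "fx", "fy", "cx", "cy" (pixels), "R" (3x3) and "t" (3): a world point X has camera coordinates R X + t. Camera axes: x right, y down, z forward; pixel columns grow to the right and rows downward; lengths in mm; the calibration is good to about 2 mm. The wrist camera is an equidistant fisheye: a pixel r from the principal point sees the ray r / f radians off the axis. A picture is of the moment at which its call begins. There is no depth.
- env.close_job(): hands the job in; it is judged then, once.
The state is a dict: "time_s": time; "joint_positions": joint angles; "qd": joint speeds; "joint_torque": joint torques, N m; "ee_pos": TCP position; "ee_rot": TCP orientation; "force": force on the tool from outside, world axes, zero at the start; "moment": the same for the moment, N m; "width": finger opening in mm; "gripper_force": force on a finger pad.
Only numpy, scipy, OpenCV 4.12 (cv2) and the standard library are available. Lean on these libraries where they do the work, as an engineer would, in place of code of your own. Each camera call takes 0.05 s, during which the arm holds its last target. There are 200 camera calls.

## Working session

There is one attempt and no reset: what is moved stays moved. The work goes in short steps, Python scripts to look and compute and a tool call to move; the robot and the scene stay as the last step left them, time stands still between calls to the robot, and variables do not carry over. Pictures are saved under pics/ and viewed, at most 10 in all, crops included, and the job is handed in when it is done.

Besides the shell and the picture viewer there is one more tool, called after "Emit:" as name(argument=value, ...) on one line, values as JSON. step_arm: Moves the arm, as the interface text tells. Its arguments: {"type":"object","properties":{"increments":{"type":"array"},"force":{"type":"number"}},"required":["increments"]}

```bash
mkdir -p pics; ls; python3 - <<'E'
from plant import env
import cv2,pickle
d={}
for n in("top","side"):
    c=env.camera(n);d[n]=c;cv2.imwrite(f"pics/{n}0.png",c["frame"][:,:,::-1])
    print(n,c["fx"],c["fy"],c["cx"],c["cy"],c["R"],c["t"])
pickle.dump(d,open("c0.pkl","wb"))
print(env.get_obs())
E
```

```text
pics
top 510.4066363912318 510.4066363912318 316.5698044427099 206.40021831993997 [[ 0.02746516 -0.99961068  0.00491395]
 [-0.97601162 -0.02787822 -0.2159262 ]
 [ 0.21597913  0.00113437 -0.97639732]] [ -12.29740381  477.67372365 1415.24704146]
side 402.58250693878756 402.58250693878756 320.42941023599974 202.46649820534418 [[-0.89164393 -0.45270098  0.00573809]
 [-0.33232292  0.64583381 -0.68735738]
 [ 0.3074615  -0.61478493 -0.72629671]] [ 426.9271011   220.91577454 1255.16156105]
{'time_s': 0.1, 'joint_positions': array([-1.41462065e+00,  4.91482960e-01,  1.55938250e+00, -2.88879650e-05,
        1.09169905e+00, -1.05608263e-01]), 'qd': array([ 0.00025793, -0.00183403, -0.00112381,  0.00029792, -0.00120285,
       -0.00132066]), 'joint_torque': array([ 1.94532098e-03, -6.13620687e+01, -2.58607310e+01,  6.93603465e-02,
        4.70270205e-02, -7.18676370e-05]), 'ee_pos': array([ 161.73340178, -603.51328912,  236.13238288]), 'ee_rot': array([-4.85449978e-04,  9.91444883e-01,  1.30525126e-01, -2.50952056e-05]), 'force': array([ 0.31053054, -0.18454102, -0.0371288 ]), 'moment': array([ 0.01156244,  0.0356566 , -0.00869364]), 'gripper_force': 0.0, 'width': 94.70739983508496}
```

View pics/top0.png

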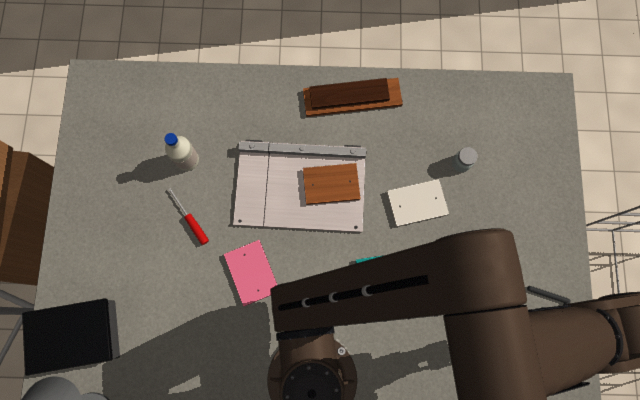

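View pics/side0.png

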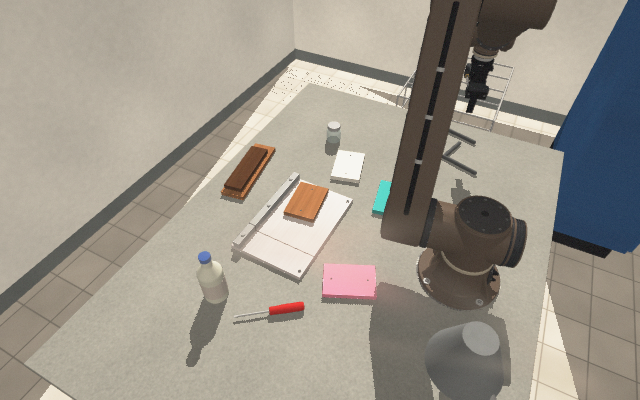

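Candidates (top view): wooden board on the jig (332,184), pink (250,272), white (418,203), turquoise (368,262, half hidden) and a dark wooden block with a brush-like top (353,97). I choose the one on the jig bed at (332,184). Next I'll measure it and check with one crop.

```bash
cat > h.py <<'E'
import numpy as np,cv2
from scipy.spatial.transform import Rotation as Ro
def ray(c,px,z):
    px=np.atleast_2d(px).astype(float)
    d=np.c_[(px[:,0]-c["cx"])/c["fx"],(px[:,1]-c["cy"])/c["fy"],np.ones(len(px))]@c["R"]
    o=-c["R"].T@c["t"]
    return o+d*((z-o[2])/d[:,2])[:,None]
def fray(c,px,z):
    px=np.atleast_2d(px).astype(float)
    u=(px-[c["cx"],c["cy"]])/[c["fx"],c["fy"]];r=np.linalg.norm(u,axis=1)
    d=np.c_[u*(np.sin(r)/np.maximum(r,1e-9))[:,None],np.cos(r)]@c["R"]
    o=-c["R"].T@c["t"]
    return o+d*((z-o[2])/d[:,2])[:,None]
def rect(P):
    (cx,cy),(w,h),a=cv2.minAreaRect(P[:,:2].astype(np.float32));return cx,cy,w,h,a
E
python3 - <<'E'
import pickle,cv2,numpy as np
from h import *
d=pickle.load(open("c0.pkl","rb"));c=d["top"];f=c["frame"]
hsv=cv2.cvtColor(f,cv2.COLOR_RGB2HSV)
roi=np.zeros(f.shape[:2],np.uint8);roi[135:240,225:375]=1
wood=((hsv[...,1]>110)&(roi>0)).astype(np.uint8)
def big(m):
    cs,_=cv2.findContours(m,0,cv2.CHAIN_APPROX_NONE);return max(cs,key=cv2.contourArea)[:,0,:]
w=big(wood);print("board",rect(ray(c,w,33)))
bed=((f.min(2)>150)&(roi>0)).astype(np.uint8)
bed=cv2.morphologyEx(bed|wood,cv2.MORPH_CLOSE,np.ones((5,5)))
b=big(bed);print(len(b),cv2.contourArea(b))
p=cv2.approxPolyDP(b[:,None],4,True)[:,0];print(p.tolist());print(ray(c,p,15).round(0).tolist())
print("rectbed",rect(ray(c,b,15)))
x=cv2.resize(f[130:245,220:380],None,fx=5,fy=5,interpolation=cv2.INTER_CUBIC)
cv2.imwrite("pics/crop1.png",x[:,:,::-1])
E
```

```text
board (552.967529296875, -39.40876007080078, 111.64241790771484, 158.90957641601562, 7.071567535400391)
391 8713.5
[[240, 155], [235, 224], [362, 230], [364, 159]]
[[638.0, 236.0, 15.0], [427.0, 238.0, 15.0], [419.0, -133.0, 15.0], [636.0, -138.0, 15.0]]
rectbed (531.3569946289062, 52.25773620605469, 377.838623046875, 220.00411987304688, 88.48056030273438)
```

View pics/crop1.png

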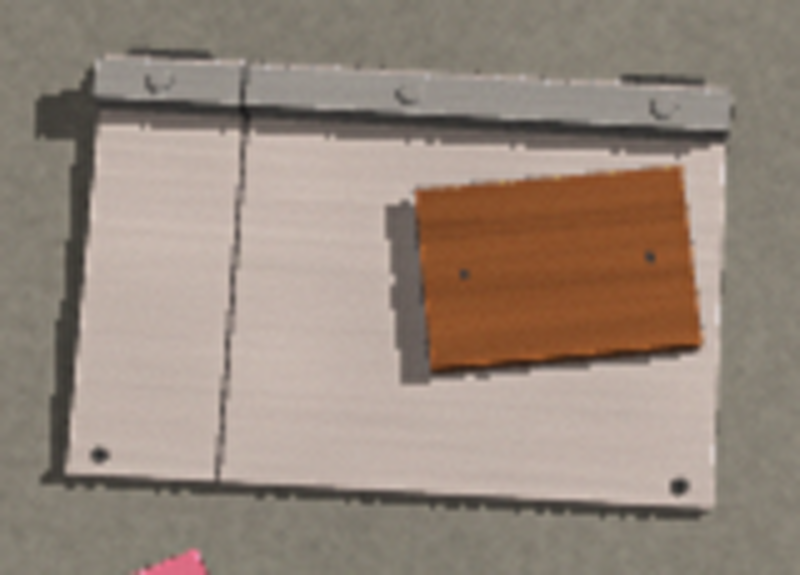

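The board at crop (560,270) is plain wood with two pilot holes, sits on the bed and is right of the line, so the choice is confirmed. It is yawed about 8° to the fence. The scribe runs from (243,118) to (217,480) in the crop.

```bash
cat >> h.py <<'E'
def inc(o,pos,yaw):
    # tool increments to reach world pos with tool down, tool x at yaw
    T=Ro.from_quat(np.roll(o["ee_rot"],-1)); 
    G=Ro.from_matrix(np.c_[[np.cos(yaw),np.sin(yaw),0],[np.sin(yaw),-np.cos(yaw),0],[0,0,-1]])
    return T.inv().apply(np.array(pos)-o["ee_pos"]).round(1),(T.inv()*G).as_rotvec().round(4)
E
python3 - <<'E'
import pickle
from h import *
from plant import env
d=pickle.load(open("c0.pkl","rb"));c=d["top"]
q=lambda a:np.array(a)/5-.4+[220,130]
L=ray(c,q([[217,478],[240,135]]),15);v=L[1]-L[0];print(L,"yaw",np.degrees(np.arctan2(v[1],v[0])))
F=ray(c,q([[97,103],[728,131]]),40);v=F[0]-F[1];print(F,"yaw",np.degrees(np.arctan2(-v[0],v[1])))
B=ray(c,q([[66,474],[714,505]]),15);v=B[0]-B[1];print(B,"yaw",np.degrees(np.arctan2(-v[0],v[1])))
print("jar",ray(c,[467,155],75),"det base~",ray(c,[190,165],20))
o=env.get_obs();print(inc(o,[450,-40,236],np.radians(-1.5)))
E
```

```text
[[425.30508896 156.17793764  15.        ]
 [635.4824559  152.85179398  15.        ]] yaw -0.9066536982174219
[[ 644.81868818  236.05585353   40.        ]
 [ 638.30278172 -138.86361024   40.        ]] yaw -0.9956707905556812
[[ 425.17564672  244.5376489    15.        ]
 [ 417.52993682 -134.65419539   15.        ]] yaw -1.1551080639998756
jar [[ 637.75012061 -430.5600249    75.        ]] det base~ [[600.86728638 382.85002171  20.        ]]
(array([ 424.3, -469.7,    0.6]), array([-1.00e-03,  1.00e-04,  2.88e-01]))
```

Emit:
step_arm(increments=[[[35,-39,0,0,0,0,0],[35,-39,0,0,0,0,0],[35,-39,0,0,0,0,0],[35,-39,0,0,0,0,0],[35,-39,0,0,0,0,0],[35,-39,0,0,0,0,0],[35,-39,0,0,0,0,0],[35,-39,0,0,0,0,0]]])

```text
time_s: 1.1
ee_pos: [351.9, -228.3, 236.6]
ee_rot: [0.0, 0.991, 0.13, 0.0]
force: [-0.4, -0.3, -0.2]
width: 94.8
gripper_force: 0.0
```

Emit:
step_arm(increments=[[[35,-39,0,0,0,0,0],[35,-39,0,0,0,0,0],[35,-39,0,0,0,0,0],[35,-39,0,0,0,0,0],[0,0,0,0,0,0.14,0],[0,0,0,0,0,0.139,0],[0,0,0,0,0,0,0]]])

```text
time_s: 1.98
ee_pos: [446.3, -42.8, 236.5]
ee_rot: [-0.0, 1.0, -0.008, -0.0]
force: [0.2, 0.3, 0.4]
width: 94.8
gripper_force: 0.0
```

```bash
python3 - <<'E'
from h import *
from plant import env
c=env.camera("wrist");cv2.imwrite("pics/w1.png",c["frame"][:,:,::-1])
import pickle;pickle.dump(c,open("w1.pkl","wb"))
o=env.get_obs();print(o,inc(o,[455,-40,44],np.radians(-1.0)))
E
```

```text
{'time_s': 2.025, 'joint_positions': array([-2.43402506e-01,  2.40557084e-01,  1.97098420e+00, -1.21069201e-04,
        9.30364251e-01,  1.34167296e+00]), 'qd': array([-0.00484592, -0.00219412, -0.00044201,  0.00049291, -0.00045711,
       -0.01597244]), 'joint_torque': array([  0.26963577, -40.71586132, -22.8714484 ,   0.04877632,
        -0.07227063,   0.4552277 ]), 'ee_pos': array([446.24230712, -42.93706268, 236.49335917]), 'ee_rot': array([ 1.05666309e-05,  9.99974758e-01, -7.10332827e-03, -1.63455420e-04]), 'force': array([ 0.29675075, -0.79061279,  0.42022913]), 'moment': array([-0.00705165,  0.02697932,  0.0209885 ]), 'gripper_force': 0.0, 'width': 95.32953961443738} (array([  8.8,  -3.1, 192.5]), array([0.    , 0.0003, 0.0032]))
```

View pics/w1.png

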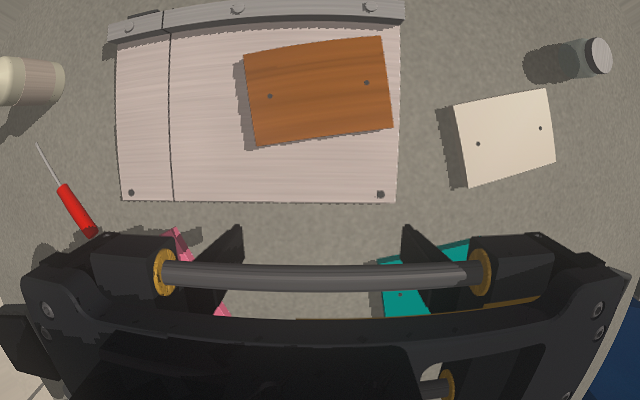

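The wrist view shows the bed clear behind the board, with the board's near edge running from (257,147) to (393,127), the scribe from (173,200) to (167,40), and the fence at the top.

```bash
python3 - <<'E'
import pickle
from h import *
c=pickle.load(open("w1.pkl","rb"))
L=fray(c,[[173,200],[170,120],[168.5,45]],15);print(L);v=L[2]-L[0];print(np.degrees(np.arctan2(v[1],v[0])))
B=fray(c,[[257,147],[393,127],[380,37],[244,56]],33);print("board",rect(B),B)
F=fray(c,[[112,40],[404,18]],40);v=F[0]-F[1];print(F,np.degrees(np.arctan2(-v[0],v[1])))
N=fray(c,[[121,200],[396,203]],15);v=N[0]-N[1];print(N,np.degrees(np.arctan2(-v[0],v[1])))
E
```

```text
[[424.99217489 157.25853496  15.        ]
 [530.79384047 151.37007     15.        ]
 [631.21235079 152.78519934  15.        ]]
-1.2426672638587801
board (553.9656372070312, -39.899208068847656, 108.38829803466797, 157.8671417236328, 7.0436224937438965) [[ 490.50131878   31.79310122   33.        ]
 [ 511.46399787 -124.68442618   33.        ]
 [ 617.38024268 -111.18836786   33.        ]
 [ 598.11374413   44.74297506   33.        ]]
[[ 649.10515113  230.03375455   40.        ]
 [ 641.1707107  -138.97846045   40.        ]] -1.2317746974186645
[[ 426.4353887   247.56345657   15.        ]
 [ 416.58925521 -135.09860377   15.        ]] -1.473930923080409
```

Emit:
step_arm(increments=[[[2,-1,48,0,0,0,0],[0,0,48,0,0,0,0],[0,0,48,0,0,0,0],[0,0,30,0,0,0,0],[0,0,0,0,0,0,0]]])

```text
time_s: 2.65
ee_pos: [447.5, -42.0, 61.2]
ee_rot: [-0.0, 1.0, -0.008, -0.002]
force: [-0.6, -0.0, 0.2]
width: 95.2
gripper_force: 0.0
```

Emit:
step_arm(increments=[[[0,0,10,0,0,-0.003,0],[0,0,8,0,0,0,0],[10,0,0,0,0,0,0],[10,0,0,0,0,0,0],[0,0,0,0,0,0,0]]])

```text
time_s: 3.28
ee_pos: [469.5, -42.4, 44.9]
ee_rot: [0.0, 1.0, -0.007, 0.001]
force: [-0.1, 0.6, -0.4]
width: 94.9
gripper_force: 0.0
```

Emit:
step_arm(increments=[[[5,0,0,0,0,0,0],[5,0,0,0,0,0,0],[5,0,0,0,0,0,0],[5,0,0,0,0,0,0],[5,0,0,0,0,0,0],[0,0,0,0,0,0,0]]])

```text
time_s: 4.03
ee_pos: [493.9, -42.7, 44.6]
ee_rot: [0.0, 1.0, -0.007, 0.0]
force: [0.3, -0.3, -0.2]
width: 94.9
gripper_force: 0.0
```

```bash
cat >> h.py <<'E'
def wood(c,f=None):
    hsv=cv2.cvtColor(c["frame"],cv2.COLOR_RGB2HSV)
    m=((hsv[...,1]>110)&(hsv[...,0]<20)&(hsv[...,2]>60)).astype(np.uint8)
    cs,_=cv2.findContours(m,0,cv2.CHAIN_APPROX_NONE);return max(cs,key=cv2.contourArea)[:,0,:]
E
python3 - <<'E'
from h import *
from plant import env
c=env.camera("wrist");cv2.imwrite("pics/w2.png",c["frame"][:,:,::-1])
t=env.camera("top");m=t["frame"];hsv=cv2.cvtColor(m,cv2.COLOR_RGB2HSV)
k=((hsv[...,1]>110)&(hsv[...,0]<20)&(hsv[...,2]>60)).astype(np.uint8);k[:130]=0;k[245:]=0;k[:,:225]=0;k[:,380:]=0
cs,_=cv2.findContours(k,0,cv2.CHAIN_APPROX_NONE);w=max(cs,key=cv2.contourArea)[:,0,:]
print("top",rect(ray(t,w,33)));o=env.get_obs();print(o["force"],o["moment"],o["ee_pos"])
E
```

```text
top (617.7529907226562, -96.20553588867188, 45.79526901245117, 22.352863311767578, 67.44873809814453)
[-0.05661555 -0.24480758  0.74854031] [ 0.02905265 -0.02275509  0.03983899] [493.5867478  -42.73225213  44.62462308]
```

View pics/w2.png

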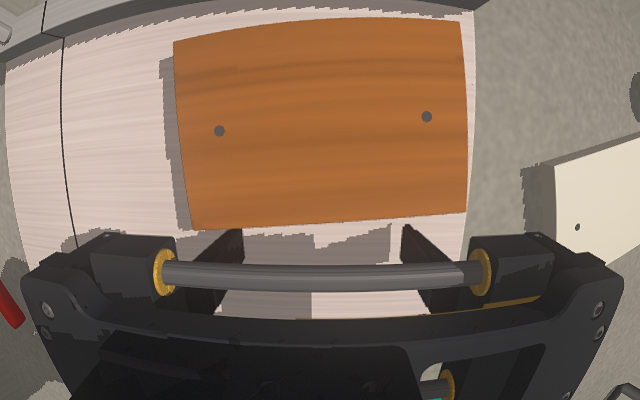

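Left finger (243,228) is at the board's near edge and the right finger (403,225) is still a little short of it. The board is still askew, so I keep pushing.

Emit:
step_arm(increments=[[[3,0,0,0,0,0,0],[3,0,0,0,0,0,0],[3,0,0,0,0,0,0],[3,0,0,0,0,0,0]]])

```text
time_s: 4.62
ee_pos: [505.5, -42.8, 44.6]
ee_rot: [0.0, 1.0, -0.007, -0.0]
force: [-1.6, 0.5, -1.2]
width: 94.9
gripper_force: 0.6
```

Emit:
step_arm(increments=[[[3,0,0,0,0,0,0],[3,0,0,0,0,0,0],[3,0,0,0,0,0,0]]])

```text
time_s: 5.0
ee_pos: [514.6, -43.0, 44.6]
ee_rot: [0.0, 1.0, -0.007, 0.0]
force: [-1.5, -0.8, 0.4]
width: 95.2
gripper_force: 0.7
```

```bash
python3 - <<'E'
from h import *
from plant import env
c=env.camera("wrist");w=wood(c);p=cv2.approxPolyDP(w[:,None],5,True)[:,0]
print(p.tolist());print(fray(c,p,33).round(0).tolist());o=env.get_obs();print(o["force"],o["moment"],o["ee_pos"])
cv2.imwrite("pics/w3.png",c["frame"][:,:,::-1])
E
```

```text
[[185, 38], [194, 228], [464, 227], [473, 135], [472, 39], [344, 26]]
[[636.0, 31.0, 33.0], [527.0, 32.0, 33.0], [526.0, -127.0, 33.0], [579.0, -128.0, 33.0], [635.0, -128.0, 33.0], [636.0, -56.0, 33.0]]
[-0.51881016 -0.02653525  0.78580458] [ 0.00016754  0.06293782 -0.0514323 ] [514.98967492 -43.02919592  44.64547744]
```

Emit:
step_arm(increments=[[[1,0,0,0,0,0,0],[1,0,0,0,0,0,0],[1,0,0,0,0,0,0]]])

```text
time_s: 5.42
ee_pos: [517.4, -43.0, 44.6]
ee_rot: [0.0, 1.0, -0.007, -0.0]
force: [-1.8, 0.0, 0.8]
width: 95.1
gripper_force: 1.0
```

Emit:
step_arm(increments=[[[0.7,0,0,0,0,0,0],[0.7,0,0,0,0,0,0]]])

```text
time_s: 5.68
ee_pos: [518.7, -43.0, 44.6]
ee_rot: [0.0, 1.0, -0.007, -0.0]
force: [-3.0, -0.2, 1.8]
width: 94.9
gripper_force: 1.1
```

Emit:
step_arm(increments=[[[0.5,0,0,0,0,0,0],[0.5,0,0,0,0,0,0]]])

```text
time_s: 5.92
ee_pos: [519.4, -43.0, 44.6]
ee_rot: [-0.0, 1.0, -0.007, -0.0]
force: [-4.8, 0.9, 3.7]
width: 95.0
gripper_force: 2.6
```

Emit:
step_arm(increments=[[[0.2,0,0,0,0,0,0],[0,0,0,0,0,0,0]]])

```text
time_s: 6.18
ee_pos: [519.5, -43.0, 44.6]
ee_rot: [-0.0, 1.0, -0.007, -0.001]
force: [-4.4, -1.1, 2.6]
width: 94.9
gripper_force: 2.6
```

```bash
python3 - <<'E'
from h import *
from plant import env
c=env.camera("wrist");w=wood(c);p=cv2.approxPolyDP(w[:,None],5,True)[:,0]
print(fray(c,p,33).round(1).tolist());o=env.get_obs();print(o["force"],o["moment"],o["ee_pos"])
cv2.imwrite("pics/w4.png",cv2.resize(c["frame"][0:120,20:500,::-1],None,fx=1.6,fy=3))
E
```

```text
[[641.0, 31.0, 33.0], [532.9, 32.3, 33.0], [530.6, -126.5, 33.0], [601.8, -127.8, 33.0], [639.4, -127.1, 33.0], [640.6, -57.7, 33.0]]
[-5.60110725 -0.09475207  4.17885729] [-0.09171803  0.94453047 -0.07442786] [519.4544668  -42.95713434  44.60646334]
```

View pics/w4.png

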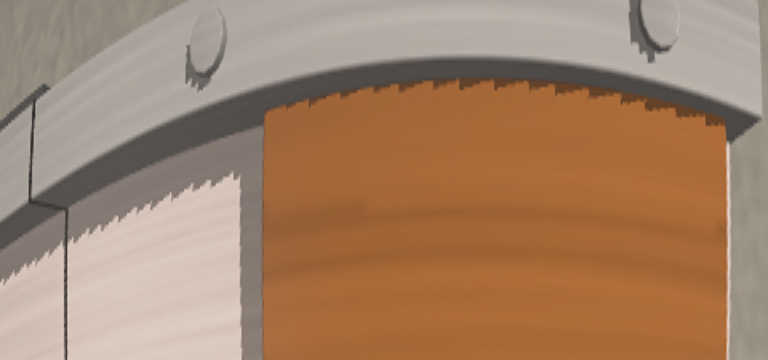

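The board (265–725 in the crop) is against the fence along its whole length. I'll give it one slightly firmer nudge, then release.

Emit:
step_arm(increments=[[[0.2,0,0,0,0,0,0],[0,0,0,0,0,0,0]]])

```text
time_s: 6.48
ee_pos: [519.5, -42.9, 44.6]
ee_rot: [-0.0, 1.0, -0.007, -0.001]
force: [-6.7, -0.2, 5.7]
width: 94.7
gripper_force: 3.0
```

```bash
python3 - <<'E'
from plant import env
for i in range(2):
    env.camera("wrist");o=env.get_obs();print(o["force"],o["moment"],o["ee_pos"],o["ee_rot"])
E
```

```text
[-5.77112299  0.2305549   3.39960573] [-0.0953009   1.09536705 -0.08168843] [519.48336686 -42.97291238  44.61111594] [-8.38428970e-05  9.99973983e-01 -7.17552591e-03 -7.33790260e-04]
[-5.85055908 -1.36271748  2.98334798] [-0.13289047  1.05863416 -0.08244218] [519.48549826 -42.9732672   44.5997495 ] [-6.81536055e-05  9.99974212e-01 -7.14333160e-03 -7.36771771e-04]
```

Pressed home at about 6 N. Now I back off, lift, turn a quarter and go to the right end.

Emit:
step_arm(increments=[[[-5,0,0,0,0,0,0],[-15,0,0,0,0,0,0],[0,0,-30,0,0,0,0],[0,0,-40,0,0,0,90],[30,37,0,0,0,0,90],[30,37,0,0,0,0,90],[27,37,0,0,0,0,90],[0,0,0,0,0,-0.126,90]]])

```text
time_s: 7.58
ee_pos: [586.3, -157.4, 114.2]
ee_rot: [0.0, 0.998, 0.056, 0.001]
force: [-1.4, -0.3, 0.2]
width: 61.4
gripper_force: 0.0
```

Emit:
step_arm(increments=[[[0,0,0,0,0,-0.18,90],[0,0,0,0,0,-0.18,90],[0,0,0,0,0,-0.18,90],[0,0,0,0,0,-0.18,90],[0,0,0,0,0,-0.18,90],[0,0,0,0,0,-0.18,90],[0,0,0,0,0,-0.18,90],[0,0,0,0,0,-0.18,90]]])

```text
time_s: 8.57
ee_pos: [584.9, -154.8, 114.4]
ee_rot: [0.0, 0.712, 0.702, -0.0]
force: [-0.4, -0.6, 0.0]
width: 61.7
gripper_force: 0.0
```

```bash
python3 - <<'E'
from h import *
from plant import env
c=env.camera("wrist");w=wood(c);p=cv2.approxPolyDP(w[:,None],5,True)[:,0]
print(fray(c,p,33).round(1).tolist());o=env.get_obs();print(o["force"],o["width"],o["ee_pos"],inc(o,[585,-155,43.5],np.radians(88.9)))
cv2.imwrite("pics/w5.png",c["frame"][:,:,::-1])
E
```

```text
[[532.9, 15.2, 33.0], [531.0, -125.9, 33.0], [639.2, -127.3, 33.0], [641.5, 13.9, 33.0]]
[-0.13034906 -0.50958841 -0.13971542] 61.24888772333226 [ 584.88835866 -154.86742345  114.42257851] (array([-0.1,  0.1, 70.9]), array([-0.0001,  0.0001,  0.015 ]))
```

View pics/w5.png

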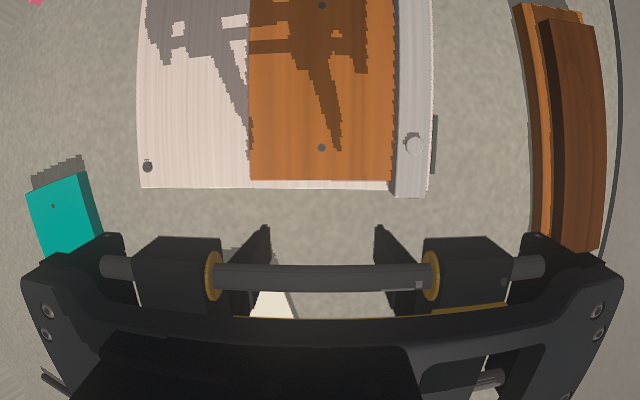

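The wrist view shows a clear drop zone. The fingertips (265,228) and (378,228) straddle behind the board's end edge (250–392,180), and the white look-alike is behind them.

Emit:
step_arm(increments=[[[0,0,35,0,0,0.015,90],[0,0,35,0,0,0,90],[0,0,0,0,0,0,90],[6,0,0,0,0,0,90],[5,0,0,0,0,0,90],[3,0,0,0,0,0,90],[3,0,0,0,0,0,90],[3,0,0,0,0,0,90]]])

```text
time_s: 9.62
ee_pos: [586.4, -135.2, 45.1]
ee_rot: [0.0, 0.719, 0.695, 0.0]
force: [-0.4, -4.5, 3.6]
width: 61.6
gripper_force: 2.0
```

Emit:
step_arm(increments=[[[4,0,0,0,0,0,90],[5,0,0,0,0,0,90],[5,0,0,0,0,0,90],[5,0,0,0,0,0,90],[5,0,0,0,0,0,90]]])

```text
time_s: 10.25
ee_pos: [587.1, -110.6, 44.6]
ee_rot: [0.0, 0.719, 0.695, -0.0]
force: [-1.4, -4.1, 4.5]
width: 61.6
gripper_force: 2.0
```

```bash
python3 - <<'E'
from h import *
from plant import env
c=env.camera("wrist");w=wood(c);p=cv2.approxPolyDP(w[:,None],5,True)[:,0]
print(fray(c,p,33).round(1).tolist());o=env.get_obs();print(o["force"],o["moment"],o["width"],o["ee_pos"],inc(o,[585,-155,43.5],np.radians(88.9)))
cv2.imwrite("pics/w6.png",c["frame"][:,:,::-1])
E
```

```text
[[534.7, 32.9, 33.0], [532.3, -32.3, 33.0], [530.3, -95.2, 33.0], [638.9, -99.4, 33.0], [641.3, -44.8, 33.0], [643.2, 28.5, 33.0]]
[ 0.50831546 -1.20647015  2.38492954] [-0.38296468  0.01302664  0.06595818] 61.567588364525825 [ 587.04351725 -110.06830427   44.5654976 ] (array([-45. ,  -0.5,   1.1]), array([-0.0002, -0.0002, -0.0146]))
```

The quarter turn ended 0.8° off because I read it before the arm had settled, and the board has followed by about 1°. I'll correct the yaw and continue.

Emit:
step_arm(increments=[[[0,0,0,0,0,-0.016,90],[5,0,0,0,0,0,90],[5,0,0,0,0,0,90],[5,0,0,0,0,0,90],[5,0,0,0,0,0,90],[5,0,0,0,0,0,90],[0,0,0,0,0,0,90]]])

```text
time_s: 11.18
ee_pos: [587.5, -85.5, 44.7]
ee_rot: [-0.0, 0.713, 0.701, 0.0]
force: [-0.2, -0.6, 0.6]
width: 61.6
gripper_force: 0.0
```

```bash
python3 - <<'E'
from h import *
from plant import env
c=env.camera("wrist");w=wood(c);p=cv2.approxPolyDP(w[:,None],5,True)[:,0]
print(fray(c,p,33).round(1).tolist());o=env.get_obs();print(o["force"],o["moment"],o["ee_pos"],inc(o,[585,-155,43.5],np.radians(89)))
cv2.imwrite("pics/w7.png",c["frame"][:,:,::-1])
E
```

```text
[[533.4, 57.0, 33.0], [531.6, -17.3, 33.0], [531.1, -71.1, 33.0], [639.8, -72.9, 33.0], [642.0, 54.6, 33.0]]
[0.18832423 0.07977744 0.26302676] [-0.00722341 -0.10476189  0.00746024] [587.54998879 -85.76119987  44.66776549] (array([-69.3,  -1.3,   1.2]), array([ 0.    , -0.    , -0.0003]))
```

View pics/w7.png

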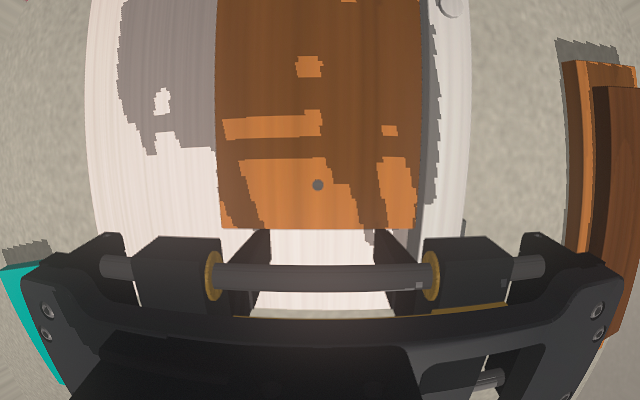

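The board's end edge (222–415,229) is square to the fingers and its right side runs along the fence shadow. I'll push on 55 mm, then lift to look.

Emit:
step_arm(increments=[[[5,0.05,0,0,0,0,90],[5,0.05,0,0,0,0,90],[5,0.05,0,0,0,0,90],[5,0.05,0,0,0,0,90],[5,0.05,0,0,0,0,90],[5,0.05,0,0,0,0,90],[5,0.05,0,0,0,0,90],[5,0.05,0,0,0,0,90]]])

```text
time_s: 12.22
ee_pos: [588.7, -45.7, 44.7]
ee_rot: [0.0, 0.713, 0.701, -0.0]
force: [0.7, -2.3, 1.1]
width: 61.5
gripper_force: 1.3
```

Emit:
step_arm(increments=[[[4,0,0,0,0,0,90],[4,0,0,0,0,0,90],[3,0,0,0,0,0,90],[2,0,0,0,0,0,90],[0,0,0,0,0,0,90],[-6,0,0,0,0,0,90],[0,0,-60,0,0,0,90],[0,0,-60,0,0,0,90]]])

```text
time_s: 13.22
ee_pos: [588.3, -39.3, 165.4]
ee_rot: [-0.001, 0.714, 0.701, -0.001]
force: [1.6, 0.4, -0.5]
width: 61.7
gripper_force: 0.0
```

Emit:
step_arm(increments=[[[0,0,-60,0,0,0,90],[0,0,-20,0,0,0,90],[0,0,0,0,0,0,90],[0,0,0,0,0,0,90]]])

```text
time_s: 13.72
ee_pos: [588.2, -39.1, 243.2]
ee_rot: [-0.001, 0.713, 0.701, -0.001]
force: [-0.4, -0.4, -0.8]
width: 61.7
gripper_force: 0.0
```

```bash
python3 - <<'E'
from h import *
from plant import env
c=env.camera("wrist");w=wood(c);p=cv2.approxPolyDP(w[:,None],5,True)[:,0]
print(p.tolist(),fray(c,p,33).round(1).tolist());o=env.get_obs();print(o["force"],o["ee_pos"])
import pickle;pickle.dump(c,open("w8.pkl","wb"))
cv2.imwrite("pics/w8.png",c["frame"][:,:,::-1])
E
```

```text
[[274, 34], [275, 166], [365, 167], [367, 34]] [[535.6, 139.9, 33.0], [533.3, -17.6, 33.0], [639.0, -20.7, 33.0], [643.5, 137.8, 33.0]]
[ 0.3126502   0.19241332 -1.13666623] [588.25310029 -39.04636088 242.97140827]
```

View pics/w8.png

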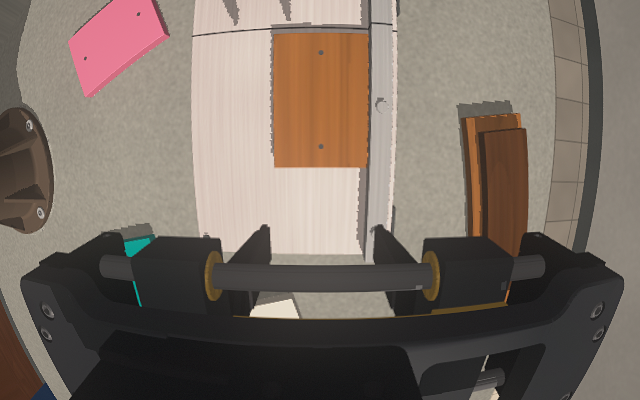

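The board is near the line. The scribe runs from (192,36) to about (370,27), and the board's end edge is at row 33. I want the camera over the line for a view without parallax.

```bash
python3 - <<'E'
import pickle
from h import *
c=pickle.load(open("w8.pkl","rb"));print("cam",-c["R"].T@c["t"],c["R"][2],c["fx"],c["cx"],c["cy"])
print(fray(c,[[192,36],[230,32.5],[265,30]],15))
E
```

```text
cam [589.60553418  30.55915506 391.80562772] [-0.00556533 -0.24626518 -0.96918651] 309.70691628693146 321.79722264183005 200.63699788730872
[[424.54361768 155.95526502  15.        ]
 [476.81549501 153.09964638  15.        ]
 [521.69203916 151.66033625  15.        ]]
```

Emit:
step_arm(increments=[[[40,0,0,0,0,0,90],[40,10,0,0,0,0,90],[38,10,20,0,0,0,90],[0,0,55,0,0,0,90],[0,0,55,0,0,0,90],[0,0,0,0,0,0,90],[0,0,0,0,0,0,90]]])

```text
time_s: 14.65
ee_pos: [611.5, 78.5, 115.7]
ee_rot: [0.0, 0.714, 0.701, 0.0]
force: [0.9, -0.5, 0.3]
width: 61.8
gripper_force: 0.0
```

```bash
python3 - <<'E'
from h import *
from plant import env
import pickle
c=env.camera("wrist");pickle.dump(c,open("w9.pkl","wb"));o=env.get_obs();print(o["ee_pos"],"cam",-c["R"].T@c["t"])
w=wood(c);P=fray(c,w,33)
# pixel of nominal line area
X=np.array([[600,150,33],[600,130,33]])@c["R"].T+c["t"];print(X)
f=c["frame"]
cv2.imwrite("pics/w9.png",f[:,:,::-1])
p=cv2.approxPolyDP(w[:,None],5,True)[:,0];print(p.tolist(),fray(c,p,33).round(1).tolist())
E
```

```text
[611.81329626  78.50749935 116.44273792] cam [612.48180649 148.20933972 264.29169534]
[[-12.87845071 -58.56992765 223.73770218]
 [-12.52463504 -39.19113296 228.67096995]]
[[221, 139], [231, 257], [265, 224], [269, 264], [360, 264], [364, 137]] [[535.2, 139.6, 33.0], [534.4, 41.7, 33.0], [566.3, 71.0, 33.0], [566.8, 35.6, 33.0], [642.5, 34.5, 33.0], [644.2, 137.8, 33.0]]
```

View pics/w9.png

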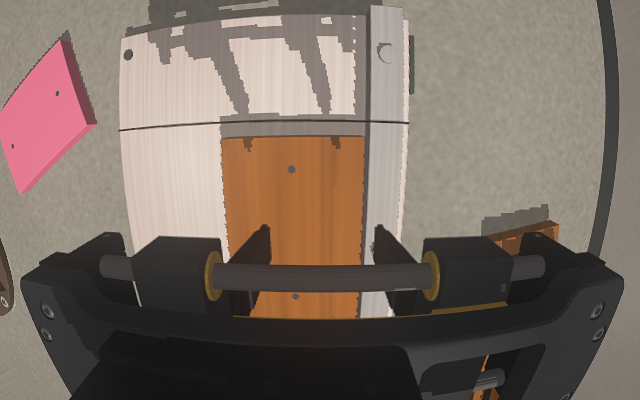

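Line runs along rows 130→121 (columns 120–370) and the board's end is at row 138 (221–364), about 14 mm short. From here I use numbers only, as I've used all ten picture views.

```bash
cat >> h.py <<'E'
def measure(c):
    f=c["frame"].astype(float);g=cv2.GaussianBlur(f.mean(2),(1,3),0)
    # line: darkest row near the predicted place, from columns on the bare bed left of the board
    pts=[]
    for u in range(126,362):
        ys=fray(c,np.c_[np.full(200,u),np.arange(60,260)],15)
        r=np.where(np.abs(ys[:,1]-(153.5-.018*(ys[:,0]-587)))<7)[0]+60
        if len(r)<3: continue
        col=g[r[0]-1:r[-1]+2,u];sat=f[r[0]-1:r[-1]+2,u,0]-f[r[0]-1:r[-1]+2,u,2]
        med=np.median(col);w=np.clip(med-25-col,0,None);w[sat>40]=0
        if w.sum()<15: continue
        i=w.argmax();k=slice(max(i-2,0),i+3);rr=np.arange(r[0]-1,r[-1]+2)[k]
        pts.append((u,(rr*w[k]).sum()/w[k].sum()))
    P=fray(c,np.array(pts),15)[:,:2]
    def fit(P):
        for _ in range(4):
            a=np.polyfit(P[:,0]-640,P[:,1],1);e=P[:,1]-np.polyval(a,P[:,0]-640);P=P[np.abs(e)<max(2*np.std(e),.3)]
        return a[1],np.degrees(np.arctan(a[0])),np.std(e),len(P)
    out={"line":fit(P)}
    s=cv2.GaussianBlur(f[...,0]-f[...,2],(1,3),0);e=[]
    for u in range(226,358):
        col=s[:,u];r=[k for k in range(60,250) if col[k]<45<=col[k+1] and col[k+1:k+9].min()>40]
        if r: k=r[0];e.append((u,k+(45-col[k])/(col[k+1]-col[k])))
    for z in(15,33): out["end%d"%z]=fit(fray(c,np.array(e),z)[:,:2])
    e=[]
    for v in range(145,215):
        col=s[v];r=np.where(col>45)[0];r=r[(r>300)&(r<385)]
        if len(r): e.append((r.max()+.5,v))
    Q=fray(c,np.array(e),33)[:,:2]
    a=np.polyfit(Q[:,1],Q[:,0],1);out["front"]=(np.polyval(a,130),np.polyval(a,60),np.degrees(-np.arctan(a[0])))
    return out
E
python3 - <<'E'
import pickle
from h import *
for k,v in measure(pickle.load(open("w9.pkl","rb"))).items():print(k,np.round(v,2))
E
```

```text
line [ 1.5019e+02 -1.5100e+00  7.0000e-02  2.3600e+02]
end15 [ 1.3827e+02 -9.5000e-01  8.0000e-02  1.2400e+02]
end33 [ 1.3896e+02 -9.5000e-01  7.0000e-02  1.2400e+02]
front [644.49 642.97  -1.24]
```

Emit:
step_arm(increments=[[[0,0,-55,0,0,0,90],[0,0,-20,0,0,0,90],[-40,-10,0,0,0,0,90],[-40,-10,0,0,0,0,90],[-38,0,0,0,0,0,90],[0,0,55,0,0,0,90],[0,0,50,0,0,0,90],[0,0,0,0,0,0,90]]])

```text
time_s: 15.7
ee_pos: [588.1, -39.1, 84.0]
ee_rot: [-0.001, 0.714, 0.701, -0.001]
force: [-0.7, 0.5, 1.4]
width: 61.6
gripper_force: 0.0
```

```bash
python3 - <<'E'
from h import *
from plant import env
o=env.get_obs();print(o["ee_pos"],inc(o,[588.6,-39.0,44.6],np.radians(88.8)))
E
```

```text
[588.05863065 -39.14922389  83.97725961] (array([ 0.1,  0.7, 39.4]), array([-0.0029, -0.0004,  0.0025]))
```

Emit:
step_arm(increments=[[[0,0,20,0,0,0,90],[0,0,19,0,0,0,90],[4,0,0,0,0,0,90],[3,0,0,0,0,0,90],[3,0,0,0,0,0,90],[2,0,0,0,0,0,90],[2,0,0,0,0,0,90],[1,0,0,0,0,0,90]]])

```text
time_s: 16.7
ee_pos: [589.1, -24.0, 45.7]
ee_rot: [0.0, 0.713, 0.701, -0.0]
force: [0.2, -3.5, 2.4]
width: 61.3
gripper_force: 1.5
```

Emit:
step_arm(increments=[[[0,0,0,0,0,0,90],[-6,0,0,0,0,0,90],[0,0,-50,0,0,0,90],[0,0,-50,0,0,0,90],[40,10,-20,0,0,0,90],[40,10,0,0,0,0,90],[33,0,30,0,0,0,90],[0,0,20,0,0,0,90]]])

```text
time_s: 17.7
ee_pos: [610.3, 84.6, 114.4]
ee_rot: [-0.001, 0.713, 0.702, -0.0]
force: [0.0, 0.4, 0.7]
width: 61.8
gripper_force: 0.0
```

Emit:
step_arm(increments=[[[0,0,0,0,0,0,90],[0,0,0,0,0,0,90],[0,0,0,0,0,0,90]]])

```text
time_s: 18.08
ee_pos: [611.4, 82.1, 116.5]
ee_rot: [0.0, 0.714, 0.7, 0.0]
force: [-0.3, -0.2, -0.1]
width: 61.2
gripper_force: 0.0
```

```bash
python3 - <<'E'
from h import *
from plant import env
import pickle
c=env.camera("wrist");pickle.dump(c,open("w10.pkl","wb"));o=env.get_obs();print(o["ee_pos"],-c["R"].T@c["t"])
for k,v in measure(c).items():print(k,np.round(v,2))
E
```

```text
[611.28898814  82.1969797  116.44752957] [612.24196887 151.83381124 265.14149817]
line [ 1.5017e+02 -1.5100e+00  8.0000e-02  2.3600e+02]
end15 [ 1.4729e+02 -9.7000e-01  1.0000e-01  1.2000e+02]
end33 [ 1.4759e+02 -9.6000e-01  1.0000e-01  1.2200e+02]
front [643.89 642.65  -1.02]
```

Gap is 2.9 mm, and the board is 0.55° askew to the line, so the tool yaw should be about −1.5° (jig) rather than −1.0°. I'll nudge nearly there with corrected yaw, then re-press on the fence.

Emit:
step_arm(increments=[[[-40,-10,0,0,0,0,90],[-40,-10,0,0,0,0,90],[-33,0,0,0,0,0.009,90],[0,0,0,0,0,0,90],[0,0,40,0,0,0,90],[0,0,30,0,0,0,90],[3,0,0,0,0,0,90],[2,0,0,0,0,0,90]]])

```text
time_s: 19.12
ee_pos: [589.6, -24.4, 46.7]
ee_rot: [0.0, 0.716, 0.698, 0.0]
force: [0.5, -0.5, -0.1]
width: 61.7
gripper_force: 0.0
```

Emit:
step_arm(increments=[[[1,0,0,0,0,0,90],[1,0,0,0,0,0,90],[0.7,0,0,0,0,0,90],[0,0,0,0,0,0,90]]])

```text
time_s: 19.62
ee_pos: [589.4, -22.4, 45.9]
ee_rot: [0.0, 0.717, 0.697, 0.0]
force: [0.5, -2.5, 2.1]
width: 61.9
gripper_force: 1.2
```

```bash
python3 - <<'E'
from h import *
from plant import env
o=env.get_obs();print(o["ee_pos"],o["force"],inc(o,[500,68,120],np.radians(-1.5)),inc(o,[500,68,120],np.radians(88.5)))
E
```

```text
[589.39633049 -22.42613847  45.94044577] [ 0.46654998 -2.52928871  2.10934184] (array([ 88. , -91.8, -74.2]), array([ 8.0000e-04, -5.0000e-04,  1.5698e+00])) (array([ 88. , -91.8, -74.2]), array([ 0.0008,  0.0002, -0.001 ]))
```

Emit:
step_arm(increments=[[[-6,0,0,0,0,0,90],[0,0,-40,0,0,0,90],[0,0,-34,0,0,0,255],[32,-31,0,0,0,0,255],[32,-31,0,0,0,0,255],[30,-30,0,0,0,0,255],[0,0,0,0,0,0,255],[0,0,0,0,0,0,255]]], force=20)

```text
time_s: 20.62
ee_pos: [500.2, 67.9, 119.7]
ee_rot: [0.0, 0.717, 0.698, 0.0]
force: [-0.6, 0.4, 0.3]
width: 7.2
gripper_force: 0.0
```

Emit:
step_arm(increments=[[[0,0,40,0,0,0,255],[0,0,34,0,0,0,255],[0,0,0,0,0,0,255],[0,5,0,0,0,0,255],[0,5,0,0,0,0,255],[0,2,0,0,0,0,255]]])

```text
time_s: 21.38
ee_pos: [512.5, 67.7, 46.5]
ee_rot: [0.001, 0.717, 0.697, 0.001]
force: [0.9, -0.3, -0.4]
width: 0.7
gripper_force: 0.0
```

```bash
python3 - <<'E'
from h import *
from plant import env
o=env.get_obs();print(o["ee_pos"],o["force"],o["width"],inc(o,[500,68,120],np.radians(88.5)))
E
```

```text
[512.47513329  67.73223942  46.53745393] [ 0.88595439 -0.29630654 -0.41481353] 0.7179386874522911 (array([ -0.1, -12.3, -73.5]), array([ 0.002 ,  0.    , -0.0009]))
```

Emit:
step_arm(increments=[[[0,2,0,0,0,0,255],[0,2,0,0,0,0,255],[0,2,0,0,0,0,255],[0,0,0,0,0,0,255]]])

```text
time_s: 21.88
ee_pos: [517.6, 67.7, 45.6]
ee_rot: [0.0, 0.717, 0.698, -0.0]
force: [-0.6, -0.2, 0.5]
width: 0.7
gripper_force: 0.0
```

Emit:
step_arm(increments=[[[0,1,0,0,0,0,255],[0,1,0,0,0,0,255]]])

```text
time_s: 22.12
ee_pos: [519.6, 67.6, 45.6]
ee_rot: [0.0, 0.717, 0.697, -0.0]
force: [-0.1, -0.3, 0.1]
width: 0.2
gripper_force: 0.0
```

Emit:
step_arm(increments=[[[0,0.7,0,0,0,0,255],[0,0.3,0,0,0,0,255]]])

```text
time_s: 22.38
ee_pos: [520.6, 67.5, 45.6]
ee_rot: [0.0, 0.717, 0.697, -0.0]
force: [0.6, -0.9, -0.4]
width: 0.4
gripper_force: 0.0
```

Emit:
step_arm(increments=[[[0,0.6,0,0,0,0,255],[0,0.6,0,0,0,0,255]]])

```text
time_s: 22.62
ee_pos: [521.8, 67.5, 45.6]
ee_rot: [0.0, 0.717, 0.697, -0.0]
force: [-0.5, 0.3, 0.9]
width: 0.5
gripper_force: 0.0
```

Emit:
step_arm(increments=[[[0,0.5,0,0,0,0,255],[0,0.3,0,0,0,0,255]]])

```text
time_s: 22.88
ee_pos: [522.6, 67.5, 45.6]
ee_rot: [0.0, 0.717, 0.697, -0.0]
force: [-0.4, 0.7, -0.5]
width: 0.7
gripper_force: 0.0
```

Emit:
step_arm(increments=[[[0,0.3,0,0,0,0,255],[0,0.3,0,0,0,0,255]]])

```text
time_s: 23.12
ee_pos: [523.2, 67.5, 45.6]
ee_rot: [0.0, 0.717, 0.697, -0.0]
force: [-0.1, 0.3, -1.0]
width: 0.6
gripper_force: 0.0
```

Emit:
step_arm(increments=[[[0,0.5,0,0,0,0,255],[0,0.5,0,0,0,0,255],[0,0.5,0,0,0,0,255]]])

```text
time_s: 23.5
ee_pos: [524.7, 67.4, 45.6]
ee_rot: [0.0, 0.717, 0.697, -0.0]
force: [-0.1, 0.6, -1.0]
width: 0.3
gripper_force: 0.0
```

Emit:
step_arm(increments=[[[0,0.4,0,0,0,0,255],[0,0.4,0,0,0,0,255]]])

```text
time_s: 23.75
ee_pos: [525.5, 67.4, 45.6]
ee_rot: [0.0, 0.717, 0.698, -0.0]
force: [-0.1, 0.4, 0.1]
width: 0.7
gripper_force: 0.0
```

Emit:
step_arm(increments=[[[0,0.4,0,0,0,0,255],[0,0.4,0,0,0,0,255]]])

```text
time_s: 24.0
ee_pos: [526.3, 67.4, 45.6]
ee_rot: [0.0, 0.717, 0.698, -0.0]
force: [-0.3, -0.5, 0.3]
width: 0.4
gripper_force: 0.0
```

Emit:
step_arm(increments=[[[0,0.3,0,0,0,0,255],[0,0.3,0,0,0,0,255]]])

```text
time_s: 24.25
ee_pos: [526.6, 67.4, 45.6]
ee_rot: [-0.0, 0.717, 0.697, -0.0]
force: [-2.5, -0.5, 0.2]
width: 0.4
gripper_force: 0.8
```

Contact found at 526.4. I continue in fine steps.

Emit:
step_arm(increments=[[[0,0.3,0,0,0,0,255],[0,0.2,0,0,0,0,255]]])

```text
time_s: 24.5
ee_pos: [527.2, 67.4, 45.6]
ee_rot: [-0.0, 0.717, 0.697, -0.0]
force: [-0.8, -0.7, 0.1]
width: 0.7
gripper_force: 0.6
```

Emit:
step_arm(increments=[[[0,0.2,0,0,0,0,255],[0,0.2,0,0,0,0,255]]])

```text
time_s: 24.75
ee_pos: [527.7, 67.4, 45.6]
ee_rot: [0.0, 0.717, 0.698, -0.0]
force: [-1.0, 0.1, 0.4]
width: 0.3
gripper_force: 0.6
```

Emit:
step_arm(increments=[[[0,0.3,0,0,0,0,255],[0,0.3,0,0,0,0,255]]])

```text
time_s: 25.0
ee_pos: [528.4, 67.3, 45.6]
ee_rot: [0.0, 0.717, 0.697, -0.0]
force: [-0.9, -0.5, -0.6]
width: 0.4
gripper_force: 0.6
```

Emit:
step_arm(increments=[[[0,0.3,0,0,0,0,255],[0,0.2,0,0,0,0,255]]])

```text
time_s: 25.25
ee_pos: [528.7, 67.3, 45.6]
ee_rot: [-0.0, 0.717, 0.698, -0.0]
force: [-2.6, 0.1, 0.9]
width: 0.5
gripper_force: 0.9
```

Emit:
step_arm(increments=[[[0,0.2,0,0,0,0,255],[0,0.2,0,0,0,0,255]]])

```text
time_s: 25.5
ee_pos: [528.9, 67.4, 45.5]
ee_rot: [-0.0, 0.717, 0.697, -0.0]
force: [-4.1, 0.0, 0.5]
width: 0.3
gripper_force: 1.8
```

Emit:
step_arm(increments=[[[0,0.2,0,0,0,0,255],[0,0.2,0,0,0,0,255],[0,0,0,0,0,0,255]]])

```text
time_s: 25.88
ee_pos: [529.0, 67.4, 45.5]
ee_rot: [-0.001, 0.717, 0.697, -0.001]
force: [-5.1, 0.8, 1.5]
width: 0.4
gripper_force: 2.6
```

Emit:
step_arm(increments=[[[0,-4,0,0,0,0,255],[0,-8,0,0,0,0,255],[0,0,-36,0,0,0,255],[0,0,-35,0,0,0,90],[8,47,0,0,0,0,90],[8,47,0,0,0,0,90],[0,0,0,0,0,0,90],[0,0,0,0,0,0,90]]])

```text
time_s: 26.88
ee_pos: [611.2, 81.1, 116.2]
ee_rot: [-0.0, 0.717, 0.698, -0.0]
force: [-0.5, 0.0, 0.3]
width: 44.7
gripper_force: 0.0
```

```bash
python3 - <<'E'
from h import *
from plant import env
import pickle
env.camera("wrist");c=env.camera("wrist");pickle.dump(c,open("w11.pkl","wb"));o=env.get_obs();print(o["ee_pos"],-c["R"].T@c["t"])
for k,v in measure(c).items():print(k,np.round(v,2))
E
```

```text
[611.07774219  81.00116608 116.57637375] [612.82248304 150.72808772 264.98096923]
line [ 1.4982e+02 -1.5900e+00  1.2000e-01  2.3300e+02]
end15 [ 1.4855e+02 -1.4300e+00  9.0000e-02  1.1700e+02]
end33 [ 1.4864e+02 -1.4400e+00  9.0000e-02  1.2100e+02]
front [646.17 644.66  -1.23]
```

Pressed home at 5 N, the board is now parallel to the line within 0.2° and 1.3 mm short. Next is a fine nudge.

Emit:
step_arm(increments=[[[-40,-9,0,0,0,0,90],[-40,-8,0,0,0,0,90],[-30,0,0,0,0,0,90],[0,0,0,0,0,0,90],[0,0,40,0,0,0,90],[0,0,31,0,0,0,90],[3,0,0,0,0,0,90],[0,0,0,0,0,0,90]]])

```text
time_s: 27.98
ee_pos: [592.5, -24.6, 46.7]
ee_rot: [0.0, 0.716, 0.698, 0.0]
force: [-1.0, -0.5, -0.3]
width: 61.6
gripper_force: 0.0
```

Emit:
step_arm(increments=[[[2,0,0,0,0,0,90],[0.5,0,0,0,0,0,90],[0,0,0,0,0,0,90]]])

```text
time_s: 28.35
ee_pos: [592.4, -22.8, 46.1]
ee_rot: [0.0, 0.717, 0.698, 0.0]
force: [-1.1, 0.2, -0.0]
width: 61.2
gripper_force: 0.0
```

```bash
python3 - <<'E'
from h import *
from plant import env
o=env.get_obs();print(o["ee_pos"],o["force"],o["width"],inc(o,[500,68,120],np.radians(88.5)))
E
```

```text
[592.3588679  -22.84548092  46.10201226] [-1.11232657  0.18744197 -0.00971087] 61.224679286669314 (array([ 88.3, -94.7, -74. ]), array([ 0.0007,  0.0002, -0.0008]))
```

Emit:
step_arm(increments=[[[0.3,0,0,0,0,0,90],[0.3,0,0,0,0,0,90]]])

```text
time_s: 28.6
ee_pos: [592.3, -22.4, 45.7]
ee_rot: [0.0, 0.717, 0.697, -0.0]
force: [-0.0, -2.4, 0.6]
width: 61.9
gripper_force: 1.1
```

Emit:
step_arm(increments=[[[0.3,0,0,0,0,0,90],[0,0,0,0,0,0,90]]])

```text
time_s: 28.85
ee_pos: [592.3, -22.2, 45.6]
ee_rot: [0.0, 0.717, 0.698, -0.0]
force: [0.1, -2.2, 1.2]
width: 61.6
gripper_force: 1.4
```

Emit:
step_arm(increments=[[[0.3,0,0,0,0,0,90],[0,0,0,0,0,0,90]]])

```text
time_s: 29.1
ee_pos: [592.3, -21.8, 45.6]
ee_rot: [0.0, 0.717, 0.697, -0.0]
force: [-0.5, -2.1, 1.1]
width: 61.8
gripper_force: 1.4
```

Emit:
step_arm(increments=[[[0.4,0,0,0,0,0,90],[0,0,0,0,0,0,90],[-6,0,0,0,0,0,90],[0,0,-40,0,0,0,90],[0,0,-31,0,0,0,90],[40,9,0,0,0,0,90],[40,8,0,0,0,0,90],[30,0,0,0,0,0,90]]])

```text
time_s: 30.1
ee_pos: [612.4, 83.5, 116.6]
ee_rot: [0.0, 0.717, 0.698, 0.0]
force: [0.9, -0.1, 1.1]
width: 61.6
gripper_force: 0.0
```

Emit:
step_arm(increments=[[[0,0,0,0,0,0,90],[0,0,0,0,0,0,90],[0,0,0,0,0,0,90]]])

```text
time_s: 30.48
ee_pos: [612.1, 81.2, 116.6]
ee_rot: [-0.0, 0.717, 0.697, -0.0]
force: [-0.2, 0.4, -0.2]
width: 61.3
gripper_force: 0.0
```

```bash
python3 - <<'E'
from h import *
from plant import env
import pickle
c=env.camera("wrist");pickle.dump(c,open("w12.pkl","wb"));o=env.get_obs();print(o["ee_pos"],-c["R"].T@c["t"])
for k,v in measure(c).items():print(k,np.round(v,2))
# raw columns: R-B and gray across the end, plus same column on bare bed
P=np.array([[600,150,33],[470,155,15]])@c["R"].T+c["t"]
f=c["frame"].astype(int)
for u in (180,212,240,300,340):print(u,[(r,f[r,u].tolist()) for r in range(116,131)])
E
```

```text
[612.09858087  81.24255262 116.58818039] [613.8424806  150.89430186 265.17867785]
line [ 1.503e+02 -1.450e+00  1.200e-01  2.230e+02]
end15 [ 1.4978e+02 -1.4500e+00  7.0000e-02  1.0300e+02]
end33 [ 1.4981e+02 -1.4500e+00  7.0000e-02  1.0300e+02]
front [646.45 644.47  -1.62]
180 [(116, [221, 205, 192]), (117, [221, 204, 192]), (118, [220, 203, 193]), (119, [220, 204, 193]), (120, [220, 206, 195]), (121, [220, 206, 194]), (122, [220, 206, 195]), (123, [221, 205, 194]), (124, [222, 206, 195]), (125, [222, 206, 195]), (126, [223, 208, 197]), (127, [216, 195, 186]), (128, [160, 145, 138]), (129, [70, 64, 62]), (130, [137, 125, 119])]
212 [(116, [220, 205, 193]), (117, [221, 205, 194]), (118, [221, 206, 194]), (119, [221, 205, 193]), (120, [220, 205, 193]), (121, [221, 206, 193]), (122, [221, 205, 193]), (123, [221, 206, 195]), (124, [223, 208, 197]), (125, [204, 187, 176]), (126, [138, 126, 119]), (127, [73, 66, 64]), (128, [159, 143, 136]), (129, [229, 212, 200]), (130, [223, 207, 196])]
240 [(116, [142, 129, 123]), (117, [142, 129, 123]), (118, [142, 128, 122]), (119, [142, 129, 121]), (
[... 250 characters left out ...]
00 [(116, [140, 127, 120]), (117, [140, 127, 120]), (118, [141, 127, 120]), (119, [140, 127, 120]), (120, [140, 127, 120]), (121, [143, 130, 122]), (122, [124, 113, 107]), (123, [82, 75, 72]), (124, [83, 58, 46]), (125, [138, 90, 56]), (126, [176, 112, 66]), (127, [168, 107, 63]), (128, [167, 108, 62]), (129, [169, 107, 62]), (130, [168, 107, 61])]
340 [(116, [138, 125, 119]), (117, [137, 125, 119]), (118, [138, 125, 118]), (119, [138, 126, 119]), (120, [139, 126, 119]), (121, [141, 128, 121]), (122, [109, 100, 95]), (123, [70, 64, 61]), (124, [81, 59, 47]), (125, [121, 81, 54]), (126, [149, 97, 59]), (127, [159, 102, 61]), (128, [161, 104, 61]), (129, [163, 106, 63]), (130, [163, 106, 63])]
```

```bash
cat >> h.py <<'E'
def gap(c,slope=None):
    f=c["frame"].astype(float);g=f.mean(2);s=f[...,0]-f[...,2];L=[];E=[]
    for u in range(128,216):   # bare bed: line centroid
        r=np.arange(110,145);w=np.clip(np.median(g[r,u])-15-g[r,u],0,None);i=w.argmax();k=slice(max(i-3,0),i+4)
        L.append((u,(r[k]*w[k]).sum()/w[k].sum()))
    for u in range(232,355):   # board end: half level of R-B between bed and wood
        r=np.arange(110,150);q=s[r,u];lo=np.median(q[:6]);hi=np.median(q[25:35]);m=(lo+hi)/2
        k=np.where((q[:-1]<m)&(q[1:]>=m))[0][0];E.append((u,r[k]+(m-q[k])/(q[k+1]-q[k])))
    L=fray(c,np.array(L),15);E15=fray(c,np.array(E),15);E33=fray(c,np.array(E),33)
    out=[]
    for P in(L,E15,E33):
        a=np.polyfit(P[:,0]-590,P[:,1],1);e=P[:,1]-np.polyval(a,P[:,0]-590);P=P[np.abs(e)<.5];a=np.polyfit(P[:,0]-590,P[:,1],1)
        out.append((np.degrees(np.arctan(a[0])),P[:,0].mean(),P[:,1].mean()))
    for sl in(-1.40,-1.55):
        t=np.tan(np.radians(sl));y=[o[2]+t*(590-o[1]) for o in out];print("slope",sl,"line-end15 %.2f line-end33 %.2f"%(y[0]-y[1],y[0]-y[2]))
    print("fit slopes",[round(o[0],2) for o in out])
E
python3 - <<'E'
import pickle
from h import *
for n in("w10","w11","w12"):
    print(n);gap(pickle.load(open(n+".pkl","rb")))
E
```

```text
w10
slope -1.4 line-end15 4.04 line-end33 3.69
slope -1.55 line-end15 3.76 line-end33 3.40
fit slopes [np.float64(-1.6), np.float64(-1.03), np.float64(-1.01)]
w11
slope -1.4 line-end15 2.22 line-end33 2.09
slope -1.55 line-end15 1.90 line-end33 1.76
fit slopes [np.float64(-1.52), np.float64(-1.29), np.float64(-1.3)]
w12
slope -1.4 line-end15 0.99 line-end33 0.93
slope -1.55 line-end15 0.69 line-end33 0.63
fit slopes [np.float64(-1.47), np.float64(-1.33), np.float64(-1.35)]
```

About 0.7 mm short still. I'll nudge 0.5–0.6 mm more, then do a last gentle press on the fence.

Emit:
step_arm(increments=[[[-40,-9,0,0,0,0,90],[-40,-8,0,0,0,0,90],[-30,0,0,0,0,0,90],[0,0,0,0,0,0,90],[0,0,40,0,0,0,90],[0,0,31,0,0,0,90],[3,0,0,0,0,0,90],[2.5,0,0,0,0,0,90]]])

```text
time_s: 31.52
ee_pos: [592.7, -21.2, 46.6]
ee_rot: [0.0, 0.716, 0.698, 0.0]
force: [-0.4, -2.7, -1.5]
width: 61.6
gripper_force: 1.3
```

Emit:
step_arm(increments=[[[0.5,0,0,0,0,0,90],[0,0,0,0,0,0,90]]])

```text
time_s: 31.78
ee_pos: [592.7, -21.2, 46.6]
ee_rot: [0.001, 0.717, 0.698, 0.0]
force: [0.2, 0.0, -0.1]
width: 61.8
gripper_force: 0.0
```

Emit:
step_arm(increments=[[[0.3,0,0,0,0,0,90],[0,0,0,0,0,0,90]]])

```text
time_s: 32.02
ee_pos: [592.3, -21.0, 45.8]
ee_rot: [0.0, 0.717, 0.697, 0.0]
force: [-0.1, 0.4, -0.4]
width: 61.4
gripper_force: 0.0
```

Emit:
step_arm(increments=[[[-6,0,0,0,0,0,90],[0,0,-40,0,0,0,90],[0,0,-31,0,0,0,90],[40,9,0,0,0,0,90],[40,8,0,0,0,0,90],[30,0,0,0,0,0,90],[0,0,0,0,0,0,90],[0,0,0,0,0,0,90]]])

```text
time_s: 33.02
ee_pos: [612.0, 81.8, 116.5]
ee_rot: [0.0, 0.717, 0.697, -0.0]
force: [-0.1, -0.4, 0.4]
width: 61.3
gripper_force: 0.0
```

Emit:
step_arm(increments=[[[0,0,0,0,0,0,90],[0,0,0,0,0,0,90]]])

```text
time_s: 33.28
ee_pos: [612.1, 81.7, 116.7]
ee_rot: [0.0, 0.717, 0.697, -0.0]
force: [-0.2, 0.7, -0.2]
width: 61.3
gripper_force: 0.0
```

```bash
python3 - <<'E'
from h import *
from plant import env
import pickle
c=env.camera("wrist");pickle.dump(c,open("w13.pkl","wb"));o=env.get_obs();print(o["ee_pos"])
for k,v in measure(c).items():print(k,np.round(v,2))
gap(c)
f=c["frame"].astype(int)
for u in (212,240,300,340):print(u,[(r,int(f[r,u].mean()),f[r,u,0]-f[r,u,2]) for r in range(119,131)])
E
```

```text
[612.11277506  81.80761152 116.63326239]
line [ 1.5047e+02 -1.4300e+00  7.0000e-02  2.2300e+02]
end15 [ 1.5007e+02 -1.4400e+00  1.3000e-01  1.0100e+02]
end33 [ 1.5011e+02 -1.4400e+00  1.2000e-01  1.0100e+02]
front [646.26 644.68  -1.3 ]
slope -1.4 line-end15 0.96 line-end33 0.84
slope -1.55 line-end15 0.67 line-end33 0.54
fit slopes [np.float64(-1.51), np.float64(-1.49), np.float64(-1.48)]
212 [(119, 206, np.int64(27)), (120, 207, np.int64(27)), (121, 205, np.int64(28)), (122, 205, np.int64(28)), (123, 205, np.int64(27)), (124, 207, np.int64(26)), (125, 212, np.int64(27)), (126, 164, np.int64(24)), (127, 72, np.int64(9)), (128, 111, np.int64(16)), (129, 183, np.int64(29)), (130, 211, np.int64(28))]
240 [(119, 131, np.int64(20)), (120, 131, np.int64(20)), (121, 131, np.int64(20)), (122, 131, np.int64(20)), (123, 132, np.int64(20)), (124, 133, np.int64(20)), (125, 73, np.int64(10)), (126, 69, np.int64(32)), (127, 81, np.int64(54)), (128, 84, np.int64(59)), (129, 85, np.int64(57)), (130, 84, np.int64(58))]
300 [(119, 128, np.int64(20)), (120, 129, np.int64(20)), (121, 129, np.int64(21)), (122, 131, np.int64(21)), (123, 96, np.int64(14)), (124, 63, np.int64(22)), (125, 88, np.int64(74)), (126, 116, np.int64(110)), (127, 112, np.int64(104)), (128, 113, np.int64(105)), (129, 111, np.int64(106)), (130, 112, np.int64(105))]
340 [(119, 127, np.int64(19)), (120, 127, np.int64(19)), (121, 128, np.int64(19)), (122, 131, np.int64(19)), (123, 92, np.int64(12)), (124, 62, np.int64(22)), (125, 80, np.int64(60)), (126, 101, np.int64(89)), (127, 107, np.int64(97)), (128, 108, np.int64(100)), (129, 110, np.int64(101)), (130, 111, np.int64(100))]
```

Emit:
step_arm(increments=[[[-40,-9,0,0,0,0,90],[-40,-8,0,0,0,0,90],[-30,0,0,0,0,0,90],[0,0,0,0,0,0,90],[0,0,40,0,0,0,90],[0,0,31,0,0,0,90],[0,0,0,0,0,0,90],[2,0,0,0,0,0,90]]])

```text
time_s: 34.33
ee_pos: [592.7, -24.6, 46.6]
ee_rot: [0.0, 0.717, 0.698, 0.0]
force: [-0.4, -0.1, -0.4]
width: 61.7
gripper_force: 0.0
```

Emit:
step_arm(increments=[[[2,0,0,0,0,0,90],[1,0,0,0,0,0,90],[0.5,0,0,0,0,0,90],[0,0,0,0,0,0,90]]])

```text
time_s: 34.83
ee_pos: [592.3, -21.5, 45.8]
ee_rot: [0.0, 0.717, 0.697, 0.0]
force: [-0.2, -0.6, -0.3]
width: 61.0
gripper_force: 0.0
```

Emit:
step_arm(increments=[[[0.3,0,0,0,0,0,90],[0,0,0,0,0,0,90]]])

```text
time_s: 35.08
ee_pos: [592.2, -21.2, 45.6]
ee_rot: [-0.0, 0.717, 0.697, -0.0]
force: [-0.2, -0.1, -0.7]
width: 61.7
gripper_force: 0.0
```

Emit:
step_arm(increments=[[[0.3,0,0,0,0,0,90],[0,0,0,0,0,0,90]]])

```text
time_s: 35.33
ee_pos: [592.3, -21.0, 45.6]
ee_rot: [0.0, 0.717, 0.697, -0.0]
force: [0.3, -0.8, -0.3]
width: 61.4
gripper_force: 0.3
```

Emit:
step_arm(increments=[[[0.2,0,0,0,0,0,90],[0,0,0,0,0,0,90]]])

```text
time_s: 35.58
ee_pos: [592.3, -20.8, 45.6]
ee_rot: [0.0, 0.717, 0.698, -0.0]
force: [0.4, -0.3, -0.7]
width: 61.7
gripper_force: 0.6
```

Emit:
step_arm(increments=[[[0.2,0,0,0,0,0,90],[0,0,0,0,0,0,90]]])

```text
time_s: 35.83
ee_pos: [592.3, -20.5, 45.6]
ee_rot: [0.0, 0.717, 0.698, -0.0]
force: [-0.2, -0.9, -0.3]
width: 61.3
gripper_force: 0.6
```

Emit:
step_arm(increments=[[[0.2,0,0,0,0,0,90],[0,0,0,0,0,0,90]]])

```text
time_s: 36.08
ee_pos: [592.3, -20.3, 45.6]
ee_rot: [0.0, 0.717, 0.698, -0.0]
force: [-0.0, -1.4, -1.1]
width: 61.2
gripper_force: 0.4
```

```bash
python3 - <<'E'
from h import *
from plant import env
o=env.get_obs();print(o["ee_pos"],o["force"],inc(o,[514,68,120],np.radians(88.5)))
E
```

```text
[592.27553213 -20.25895569  45.59728382] [-0.04049898 -1.43051809 -1.13213708] (array([ 86.1, -80.6, -74.4]), array([-0.    ,  0.0001, -0.0008]))
```

Emit:
step_arm(increments=[[[-6,0,0,0,0,0,90],[0,0,-40,0,0,0,90],[0,0,-34,0,0,0,255],[31,-28,0,0,0,0,255],[31,-28,0,0,0,0,255],[30,-26,0,0,0,0,255],[0,0,0,0,0,0,255],[0,0,0,0,0,0,255]]])

```text
time_s: 37.08
ee_pos: [513.4, 67.5, 119.8]
ee_rot: [0.0, 0.717, 0.698, 0.0]
force: [-0.0, -0.8, 0.5]
width: 6.8
gripper_force: 0.0
```

Emit:
step_arm(increments=[[[0,0,40,0,0,0,255],[0,0,34,0,0,0,255],[0,0,0,0,0,0,255],[0,5,0,0,0,0,255],[0,4,0,0,0,0,255],[0,2,0,0,0,0,255],[0,0,0,0,0,0,255]]])

```text
time_s: 37.95
ee_pos: [523.9, 67.6, 46.1]
ee_rot: [0.0, 0.717, 0.698, 0.0]
force: [0.7, -0.7, 0.5]
width: 0.5
gripper_force: 0.0
```

Emit:
step_arm(increments=[[[0,1,0,0,0,0,255],[0,0.5,0,0,0,0,255],[0,0,0,0,0,0,255]]])

```text
time_s: 38.33
ee_pos: [525.1, 67.6, 45.6]
ee_rot: [0.0, 0.717, 0.698, -0.0]
force: [0.2, -0.5, -0.2]
width: 0.4
gripper_force: 0.0
```

Emit:
step_arm(increments=[[[0,0.8,0,0,0,0,255],[0,0.8,0,0,0,0,255],[0,0.5,0,0,0,0,255]]])

```text
time_s: 38.7
ee_pos: [527.3, 67.5, 45.6]
ee_rot: [0.0, 0.717, 0.697, -0.0]
force: [-0.0, 0.0, 0.5]
width: 0.7
gripper_force: 0.0
```

Emit:
step_arm(increments=[[[0,0.4,0,0,0,0,255],[0,0.3,0,0,0,0,255]]])

```text
time_s: 38.95
ee_pos: [527.9, 67.4, 45.6]
ee_rot: [0.0, 0.717, 0.697, -0.0]
force: [-1.0, -0.6, -0.0]
width: 0.3
gripper_force: 0.0
```

Emit:
step_arm(increments=[[[0,0.3,0,0,0,0,255],[0,0.2,0,0,0,0,255]]])

```text
time_s: 39.2
ee_pos: [528.5, 67.4, 45.6]
ee_rot: [0.0, 0.717, 0.697, -0.0]
force: [-0.6, -0.2, -0.4]
width: 0.6
gripper_force: 0.0
```

Emit:
step_arm(increments=[[[0,0.3,0,0,0,0,255],[0,0,0,0,0,0,255]]])

```text
time_s: 39.45
ee_pos: [528.7, 67.5, 45.6]
ee_rot: [-0.0, 0.717, 0.698, -0.0]
force: [-0.3, 0.1, 0.4]
width: 0.5
gripper_force: 0.2
```

Contact is at the flush position, so the board had stayed on the fence. One light press more.

Emit:
step_arm(increments=[[[0,0.3,0,0,0,0,255],[0,0.2,0,0,0,0,255]]])

```text
time_s: 39.7
ee_pos: [528.8, 67.4, 45.5]
ee_rot: [-0.0, 0.717, 0.698, -0.0]
force: [-2.9, 0.6, 0.1]
width: 0.5
gripper_force: 1.3
```

Emit:
step_arm(increments=[[[0,0.2,0,0,0,0,255],[0,0.2,0,0,0,0,255],[0,0,0,0,0,0,255]]])

```text
time_s: 40.08
ee_pos: [528.9, 67.4, 45.5]
ee_rot: [-0.001, 0.717, 0.698, -0.001]
force: [-5.0, -0.5, 2.9]
width: 0.7
gripper_force: 2.4
```

Emit:
step_arm(increments=[[[0,-4,0,0,0,0,255],[0,-8,0,0,0,0,255],[0,0,-36,0,0,0,255],[0,0,-35,0,0,0,90],[7,47,0,0,0,0,90],[7,47,0,0,0,0,90],[0,0,0,0,0,0,90],[0,0,0,0,0,0,90]]])

```text
time_s: 41.08
ee_pos: [611.1, 79.2, 116.2]
ee_rot: [-0.0, 0.717, 0.698, -0.0]
force: [-0.8, -0.6, 0.1]
width: 45.0
gripper_force: 0.0
```

```bash
python3 - <<'E'
from h import *
from plant import env
import pickle
for i in range(5): env.camera("wrist")
c=env.camera("wrist");pickle.dump(c,open("w14.pkl","wb"));o=env.get_obs();print(o["ee_pos"])
for k,v in measure(c).items():print(k,np.round(v,2))
gap(c)
f=c["frame"].astype(int)
for u in (212,240,300,340):print(u,[(r,int(f[r,u].mean()),int(f[r,u,0]-f[r,u,2])) for r in range(120,131)])
E
```

```text
[611.62267942  79.18067725 116.80417428]
line [ 1.501e+02 -1.520e+00  4.000e-02  9.700e+01]
end15 [ 1.5106e+02 -1.4800e+00  1.0000e-01  1.0200e+02]
end33 [ 1.5085e+02 -1.4800e+00  9.0000e-02  1.0200e+02]
front [646.37 644.39  -1.63]
slope -1.4 line-end15 -0.14 line-end33 0.01
slope -1.55 line-end15 -0.52 line-end33 -0.36
fit slopes [np.float64(-1.52), np.float64(-0.6), np.float64(-0.69)]
212 [(120, 206, 26), (121, 207, 27), (122, 212, 28), (123, 150, 23), (124, 84, 12), (125, 105, 15), (126, 180, 28), (127, 211, 27), (128, 208, 27), (129, 207, 28), (130, 206, 29)]
240 [(120, 132, 20), (121, 122, 23), (122, 97, 40), (123, 82, 57), (124, 84, 56), (125, 84, 55), (126, 83, 57), (127, 85, 56), (128, 85, 56), (129, 85, 56), (130, 83, 56)]
300 [(120, 96, 33), (121, 107, 96), (122, 113, 106), (123, 114, 106), (124, 113, 106), (125, 113, 107), (126, 113, 107), (127, 113, 107), (128, 113, 106), (129, 112, 107), (130, 113, 105)]
340 [(120, 92, 33), (121, 98, 86), (122, 102, 92), (123, 105, 95), (124, 108, 98), (125, 108, 101), (126, 110, 101), (127, 110, 102), (128, 109, 101), (129, 109, 101), (130, 109, 101)]
```

It may now be a few tenths past. I'll look again from lower down, with the camera exactly above the end so there is no parallax.

Emit:
step_arm(increments=[[[2,0,20,0,0,0,90],[0,0,18,0,0,0,90],[0,0,0,0,0,0,90],[0,0,0,0,0,0,90],[0,0,0,0,0,0,90]]])

```text
time_s: 42.0
ee_pos: [612.3, 81.2, 79.2]
ee_rot: [0.0, 0.717, 0.697, 0.0]
force: [-0.5, -0.6, -1.0]
width: 61.4
gripper_force: 0.0
```

```bash
cat > g2.py <<'E'
from h import *
def run(c):
    print("cam",(-c["R"].T@c["t"]).round(1))
    f=c["frame"].astype(float);g=f.mean(2);s=f[...,0]-f[...,2]
    def px(x,y,z):
        X=c["R"]@np.array([x,y,z])+c["t"];th=np.arctan2(np.hypot(X[0],X[1]),X[2]);r=th*c["fx"]/np.hypot(X[0],X[1]);return c["cx"]+X[0]*r,c["cy"]+X[1]*r
    def track(x0,x1,z,kind):
        out=[];u0,v0=px(x0,152-.026*(x0-590),z);u1,v1=px(x1,152-.026*(x1-590),z)
        for u in range(int(u0)+1,int(u1)):
            v=int(round(v0+(v1-v0)*(u-u0)/(u1-u0)));r=np.arange(v-12,v+13)
            if kind=="line":
                w=np.clip(np.median(g[r,u])*.9-g[r,u],0,None);i=w[5:20].argmax()+5;k=slice(i-3,i+4);out.append((u,(r[k]*w[k]).sum()/max(w[k].sum(),1e-6)))
            else:
                q=s[r,u];lo=np.median(q[:5]);hi=np.median(q[14:19]);m=(lo+hi)/2;j=np.where((q[:-1]<m)&(q[1:]>=m))[0]
                if len(j): j=j[0];out.append((u,r[j]+(m-q[j])/(q[j+1]-q[j])))
        P=fray(c,np.array(out),z)[:,:2];e=P[:,1]-(-.026*(P[:,0]-590));P=P[np.abs(e-np.median(e))<1]
        a=np.polyfit(P[:,0]-590,P[:,1],1);res=np.std(P[:,1]-np.polyval(a,P[:,0]-590))
        d=P[:,1]+.026*(P[:,0]-590)
        print(kind,z,"n",len(P),"y@590 %.2f (by x third: %s) slope %.2f res %.2f"%(d.mean(),[round(float(x.mean()),2) for x in np.array_split(d[np.argsort(P[:,0])],3)],np.degrees(np.arctan(a[0])),res))
    track(430,530,15,"line");track(652,668,40,"line");track(542,638,33,"end");track(542,638,15,"end")
E
python3 - <<'E'
from g2 import *
from plant import env
import pickle
c=env.camera("wrist");pickle.dump(c,open("w15.pkl","wb"));run(c)
for n in("w13","w14"): run(pickle.load(open(n+".pkl","rb")))
E
```

```text
cam [613.9 150.9 227.8]
line 15 n 104 y@590 151.55 (by x third: [151.57, 151.55, 151.54]) slope -1.52 res 0.04
line 40 n 25 y@590 151.49 (by x third: [151.5, 151.43, 151.53]) slope -1.43 res 0.04
end 33 n 147 y@590 151.76 (by x third: [151.79, 151.69, 151.79]) slope -1.48 res 0.17
end 15 n 136 y@590 151.79 (by x third: [151.85, 151.71, 151.83]) slope -1.52 res 0.13
cam [613.9 151.4 265.2]
line 15 n 96 y@590 151.62 (by x third: [151.61, 151.65, 151.61]) slope -1.50 res 0.04
line 40 n 20 y@590 151.49 (by x third: [151.51, 151.49, 151.45]) slope -1.86 res 0.01
end 33 n 125 y@590 151.05 (by x third: [151.08, 151.05, 151.01]) slope -1.54 res 0.18
end 15 n 115 y@590 150.99 (by x third: [151.06, 150.98, 150.93]) slope -1.61 res 0.16
cam [613.2 148.8 265.4]
line 15 n 97 y@590 151.47 (by x third: [151.49, 151.48, 151.45]) slope -1.52 res 0.05
line 40 n 21 y@590 151.50 (by x third: [151.46, 151.51, 151.52]) slope -1.19 res 0.02
end 33 n 124 y@590 151.84 (by x third: [151.89, 151.79, 151.83]) slope -1.56 res 0.10
end 15 n 117 y@590 152.03 (by x third: [152.08, 151.97, 152.02]) slope -1.58 res 0.11
```

The end is 0.25 mm beyond the middle of the 1.8 mm scribe, so it lies on the line. It is parallel within measuring error and flush by feel. I lift clear and hand in.

Emit:
step_arm(increments=[[[0,0,-50,0,0,0,90],[0,0,-50,0,0,0,90],[0,0,-30,0,0,0,90],[0,0,0,0,0,0,90],[0,0,0,0,0,0,90]]])

```text
time_s: 42.68
ee_pos: [611.6, 81.2, 208.0]
ee_rot: [-0.0, 0.717, 0.698, -0.0]
force: [-0.2, 0.2, -0.9]
width: 61.5
gripper_force: 0.0
```

```bash
python3 -c "
from plant import env
print(env.get_obs()['time_s'],env.close_job())"
```

```text
the job is handed in; nothing more can be done
42.675 None
```

The job is handed in at 42.7 s: the board is flush to the fence (re-pressed at about 5 N, nothing read above 7 N), its left end is on the scribed line about 0.25 mm past the middle of the 1.8 mm scribe, and the arm is lifted clear; no verdict was returned.

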